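Pack the short foot and shut the case

TASK

Two black round machine feet of the same thickness stand on the bench, a short one and a tall one. Set the short one down gently and upright, not dropped, on the floor of the free bay of the bamboo case (beside the fitted metal unit) and let go, so that nothing stands above the rim; then swing the clear cover fully shut. Leave the tall foot where it stands.

Things in the scene. Friction and masses are not known exactly. Their poses are not given: they have to be found in the camera images.
- short_foot_center (a point): Centre (half-way up) of the short foot: a loose solid black plastic cylinder standing upright, 46 mm in diameter, 36 mm high, 40 to 85 g; z along its axis. A wider black collar with a hole (70 mm across, 30 mm high) stands nearby and is not wanted.
- tall_foot_center (a point): Centre (half-way up) of the tall foot: a loose solid black plastic cylinder standing upright, 46 mm in diameter, 80 mm high. Too tall for the case; to be left alone.
- case: Open bamboo case, fixed: 170 (x) x 230 (y) x 56 mm high, origin at the centre of its underside, z up, +y roughly towards the robot. Walls 8 mm; inner floor 6 mm above the origin. A metal unit is fixed in its +y end, top 12 mm below the rim. Free bay: x -77 to 77, y -107 to 45 mm (centre 0, -31). Cover's hinge line: along y at x = 85, z = 56 mm (the robot's left).
- cover (a joint): Angle (rad) of the cover, a clear sheet in a bamboo frame, 170 mm from hinge to free edge, 230 mm along the hinge, 8 mm thick. 0: shut flat on the rim (top 64 mm above the bench); pi/2: upright; starts at 1.55 to 1.9. The hinge is stiff, 1 to 3 N at the free edge moves it and it stays where left. No handle: push its outer face (away from the bay when open) over and down.
Mind the look-alikes: they are no part of the job. What is shaped like the part that bears short_foot_center but green or turquoise is not meant.

How it is judged (in metres and radians):
On the way, in this order (a step that is already met when the one before it is completed fails the run):
1. the short foot stands upright on the floor of the free bay, let go, with the cover still open (x of short_foot_center in the frame of case between -0.058 and 0.058 m and y of short_foot_center in the frame of case between -0.088 and 0.026 m and z of short_foot_center in the frame of case between 0.018 and 0.03 m and angle between short_foot_center's own z axis and vertical below 0.17 rad and linear speed of short_foot below 0.02 m/s and contact force between the fingers and short_foot below 0.1 N and value of joint cover above 0.8 rad), for 0.2 s.
2. the cover is shut (value of joint cover below 0.06 rad), for 0.2 s.
At the end, for the whole second after the job is handed in: The short foot stands upright (within 10 degrees) and still on the floor of the free bay, wholly below the rim, let go; the cover is shut to within 0.06 rad (10 mm at its free edge); the tall foot is within 30 mm of where it stood (x of short_foot_center in the frame of case between -0.058 and 0.058 m and y of short_foot_center in the frame of case between -0.088 and 0.026 m and z of short_foot_center in the frame of case between 0.018 and 0.03 m and angle between short_foot_center's own z axis and vertical below 0.17 rad and linear speed of short_foot below 0.02 m/s and contact force between the fingers and short_foot below 0.1 N and value of joint cover below 0.06 rad and distance of tall_foot_center from where it was at the start of the episode below 0.03 m); the robot touches nothing.
It fails at once if the tall foot was moved by more than 30 mm (distance of tall_foot_center from where it was at the start of the episode above 0.03 m).
It fails at once if the short foot was dropped into the case (falling free by some 25 mm or more) (horizontal distance between short_foot_center and case below 0.12 m and linear speed of short_foot above 0.7 m/s and contact force between the fingers and short_foot below 0.1 N).
It also fails if it takes over 48 s, if anything falls off the work surface, if the arm or the gripper's body presses on something with over 40 N, if the wrist force passes 120 N, or if a joint passes its speed limit or range.

ROBOT

A 6-joint arm with a two-finger parallel gripper is mounted at the origin on the work surface. World frame = base frame: x ahead of the robot, y to its left, z up, the work surface at z = 0. Lengths are in m, angles in degrees, forces in N, time in s.
With the tool pointing down it reaches from about 0.35 to 0.875 m from the base axis. Payload 4.2 kg.
Tool frame: the origin (TCP) lies at the very end of the fingers, on their centre line; the grasp point (between the pads) lies 19 mm behind it (tcp_to_grasp is the z of the grasp point in the tool frame, in m); z points along the fingers, y is the direction in which the jaws open and shut (so a half turn about z gives the same grasp; the last joint's range is limited). The gripper opens to 87 mm and grips with 3 to 60 N. Pads are 19 mm wide; open, the fingers measure 117 mm over their backs; the gripper's body (75 mm by 190 mm) begins 51 mm behind the grasp point.
Start: joints at [90.161, 22.042, 0.453, 0, -68.411, -14.817], TCP at [0.158, 0.605, 0.223] pointing down, gripper open.
Joint ranges: [-179.83, 179.83], [-69.29, 118.12], [-61.27, 80.66], [-181.25, 117.63], [-171.15, -9.14], [-177.46, 177.46]. Speed limits (degrees/s): [159.86, 159.86, 180, 180, 180, 180].

INTERFACE

Orientations are given as a 3x3 rotation matrix whose columns are the frame's x, y, z axes.
In Python, from station import sense, capture, camera_params, finish_job, tcp_to_grasp gives the robot as it stands.
- The arm moves only by the shell command python3 -m inch 'ROWS'. ROWS is JSON, a list of rows, each an object of numbers: "jaw": the closure in counts, from 0 (fully open) to 255 (shut); "x", "y", "z": the shift along the world's x, y, z normalised to -1 to 1, where 1 is 0.06 m; "ax", "ay", "az": the turn, a rotation vector about the world's x, y, z normalised to -1 to 1, where 1 is 10 degrees. A call has 1 to 12 rows; each row shifts and turns the pose as measured when the row begins; what a row does not reach is not made up. A row lasts 1/8 s, in which the tool goes at most 62.5 mm and 10.7 degrees, less where a joint would pass 70% of its speed; a pose out of reach is approached as far as the arm can. A call with a number of a shift or a turn outside -1 to 1 is refused whole. A call with a gripper value outside its range is refused whole. The fingers move at their own pace and stop on an object; the grip force is fixed at half the most. Time passes only in rows, so rows that do not move let the fingers close. It gives the time, the measured TCP pose, the force and the opening at its end, in the units of the state.
- sense(): the state, without advancing time (a new reading comes with each control period).
- capture(name): name is "side" or "top" or "wrist"; returns the picture (384x512x3 uint8, red, green, blue); there is no depth.
- camera_params(name): a dict with "vfov" (degrees; the focal length in pixels is half the picture's height over the tangent of half this angle, whatever the lens; pixels are square), "cx", "cy" (the principal point, pixels), "R" (3x3) and "t" (3): a world point X has camera coordinates R X + t. Camera axes: x right, y down, z forward; pixel columns grow to the right and rows downward; lengths in m; the calibration is good to about 2 mm. The wrist camera is an equidistant fisheye: a pixel r from the principal point sees the ray r / f radians off the axis. A picture is of the moment at which its call begins: read the wrist's pose just before it. camera_params takes no time and is no camera call; for the wrist camera it gives the pose at the moment of the call.
- finish_job(): hands the job in, once; it reports no verdict.
The state is a dict: "time_s": time; "joints": joint angles; "joint_velocities": joint speeds; "effort": joint torques, N m; "tcp_pos": TCP position; "ee_rot": TCP orientation; "wrist_force": force on the tool from outside, world axes, zero at the start; "moment": the same for the moment, N m; "gripper_width": opening from 0.0 (shut) to 1.0 (fully open).
Only numpy, scipy, OpenCV 4.12 (cv2) and the standard library are available. Lean on these libraries where they do the work, as an engineer would, in place of code of your own. Each camera call takes 0.05 s, during which the arm holds its last target.

## Working session

There is one attempt and no reset: what is moved stays moved. The work goes in short steps, Python scripts to look and compute and a shell command to move; the robot and the scene stay as the last step left them, time stands still between calls to the robot, and variables do not carry over. Pictures are saved under pics/ and viewed, and the job is handed in when it is done.

```bash
mkdir -p pics; cat > h.py <<'E'
import numpy as np,cv2,json
from station import *
def save(n,f,crop=None,s=1):
    im=capture(n)[:,:,::-1].copy(); cv2.imwrite('pics/raw_'+f,im)
    return im
def crop(f,x0,y0,x1,y1,s,o):
    im=cv2.imread('pics/raw_'+f)[y0:y1,x0:x1]; cv2.imwrite('pics/'+o,cv2.resize(im,None,fx=s,fy=s,interpolation=cv2.INTER_CUBIC))
def foc(p): return 192/np.tan(np.radians(p['vfov'])/2)
def ray(p,u,v,wrist=False):
    f=foc(p);R=np.array(p['R']);t=np.array(p['t']);a=np.array([u-p['cx'],v-p['cy']])
    if wrist:
        r=np.linalg.norm(a);th=r/f;d=np.r_[a/max(r,1e-9)*np.sin(th),np.cos(th)]
    else: d=np.r_[a/f,1]
    return -R.T@t,R.T@d
def onz(p,u,v,z,wrist=False):
    c,d=ray(p,u,v,wrist);return c+d*(z-c[2])/d[2]
def proj(p,X):
    c=np.array(p['R'])@np.array(X)+np.array(p['t']);f=foc(p);return f*c[0]/c[2]+p['cx'],f*c[1]/c[2]+p['cy']
E
python3 - <<'E'
from h import *
P={}
for n in('top','side','wrist'):
    P[n]={k:np.array(v).tolist() for k,v in camera_params(n).items()}
    save(n,n+'0.png'); crop(n+'0.png',0,0,512,384,1.5,n+'0.png')
json.dump(P,open('P0.json','w'))
s=sense();print(s['time_s'],s['tcp_pos'],s['ee_rot'],s['gripper_width'],tcp_to_grasp)
for n in P: p=P[n];print(n,p['vfov'],-np.array(p['R']).T@p['t'])
E
```

```text
0.15 [0.15797661 0.60423894 0.22169738] [[ 9.67443124e-01 -2.53088306e-01 -3.33002358e-04]
 [-2.53088505e-01 -9.67441682e-01 -1.67359702e-03]
 [ 1.01407474e-04  1.70338900e-03 -9.99998544e-01]] 0.9990743501775432 -0.0187
top 48.328032944998824 [ 0.26865926 -0.03088266  1.05634418]
side 54.50358898838319 [0.39639578 0.56253572 0.6582448 ]
wrist 65.70646984690485 [0.23457967 0.58418001 0.38493234]
```

View pics/top0.png

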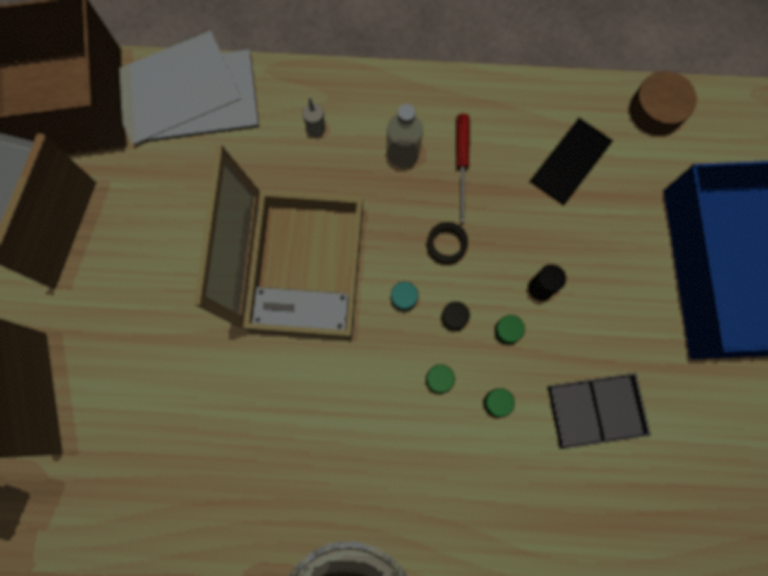

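View pics/side0.png

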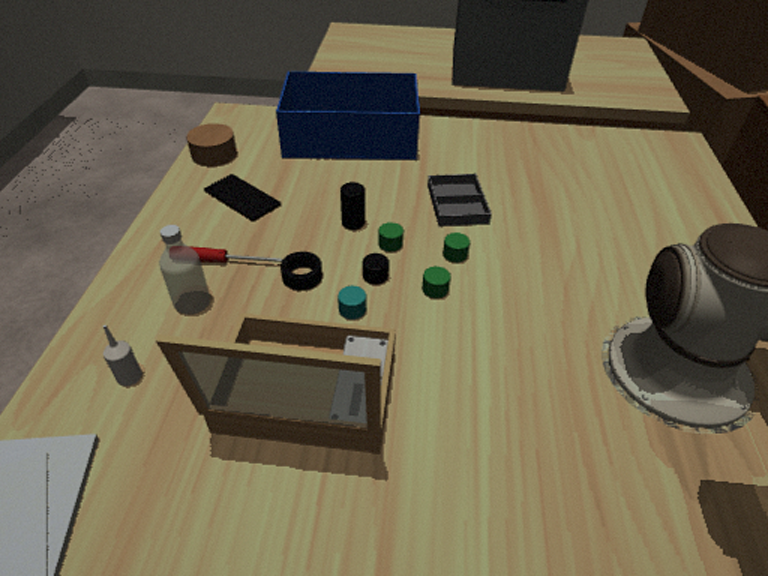

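View pics/wrist0.png

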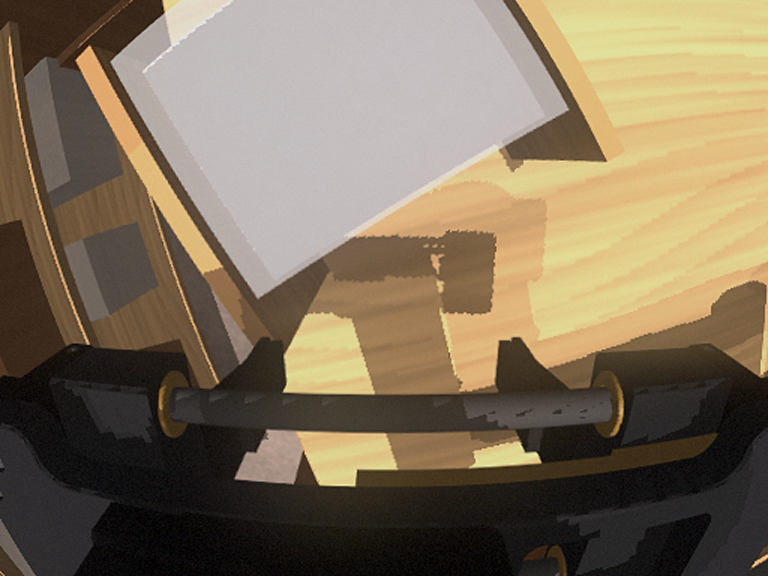

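In the top view at 1.5x, the black round things are (455,316), a small cylinder; (547,283), an elongated one that looks tall; and (447,243), a ring, which is the collar. Turquoise (404,296) and the greens (440,379), (500,403) and (510,329) are ruled out by colour. (455,316) fits the short foot, so I'll confirm it in crops.

```bash
python3 - <<'E'
from h import *
crop('top0.png',255,140,395,290,5,'t_feet.png')
crop('side0.png',180,110,340,220,5,'s_feet.png')
crop('top0.png',125,90,250,235,4,'t_case.png')
E
```

```text
(no output)
```

View pics/t_feet.png

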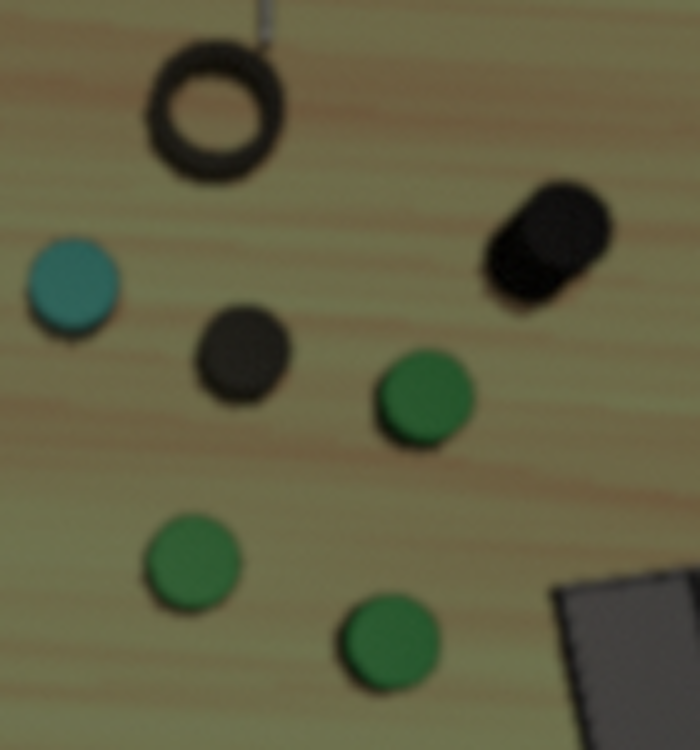

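View pics/s_feet.png

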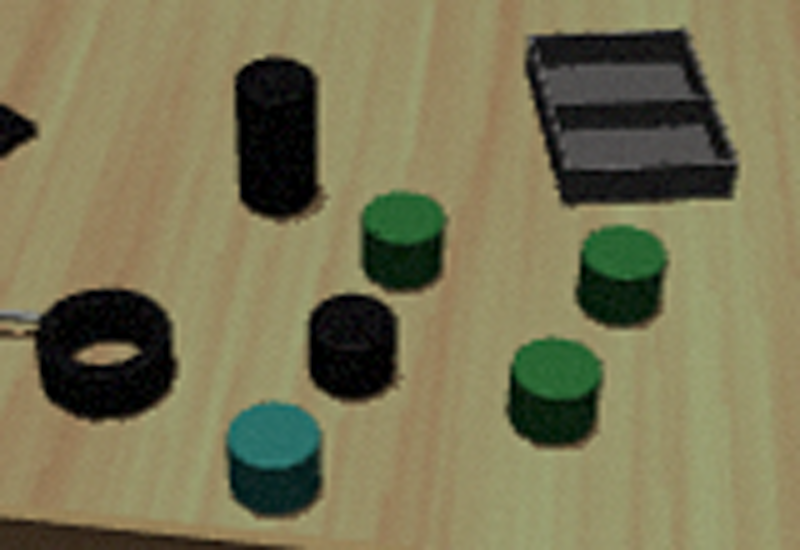

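View pics/t_case.png

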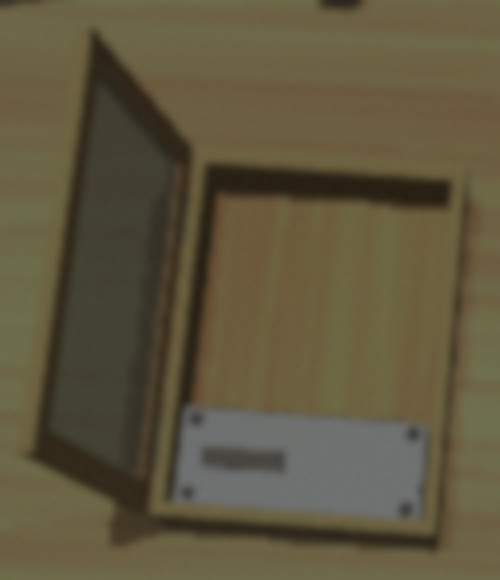

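Both views confirm it: the short foot is at crop (247,352) in top and (353,322) in side, clearly shorter than the tall cylinder at side crop (277,135) and with no hole.

```bash
python3 - <<'E'
from h import *
P=json.load(open('P0.json'));T,S=P['top'],P['side']
print('short',onz(T,304.2,210.6,.036),onz(S,250.6,174.4,.036))
print('tall',onz(T,255+567/5,140+225/5,.08),onz(S,180+277/5,110+82/5,.08))
print('turq',onz(T,255+75/5,140+284/5,.036)); print('green',onz(T,255+427/5,140+395/5,.036)); print('collar',onz(T,255+216/5,140+107/5,.03))
for q in[(468,172),(438,537),(150,515),(195,160)]: print(onz(T,125+q[0]/4,90+q[1]/4,.056))
# side corners rim: free wall near / far
for q in[(394,333),(243,319)]: print('s',onz(S,q[0]/1.5,q[1]/1.5,.056))
c,d=ray(T,125+95/4,90+30/4);print('cover far corner ray',[ (c+d*(z-c[2])/d[2]).round(3) for z in(.2,.22,.23)])
c,d=ray(T,125+30/4,90+455/4);print('cover near corner ray',[ (c+d*(z-c[2])/d[2]).round(3) for z in(.2,.22,.23)])
c,d=ray(S,161/1.5,343/1.5);print('side far',[ (c+d*(z-c[2])/d[2]).round(3) for z in(.2,.22,.23)])
c,d=ray(S,381/1.5,363/1.5);print('side near',[ (c+d*(z-c[2])/d[2]).round(3) for z in(.2,.22,.23)])
E
```

```text
short [ 0.46465391 -0.14842499  0.036     ] [ 0.46661572 -0.1432835   0.036     ]
tall [ 0.52576212 -0.2923831   0.08      ] [ 0.52437557 -0.28453397  0.08      ]
turq [ 0.49423214 -0.06410823  0.036     ]
green [ 0.44892368 -0.23621478  0.036     ]
collar [ 0.590097   -0.13061972  0.03      ]
[0.64759162 0.01323927 0.056     ]
[0.41896149 0.01708324 0.056     ]
[0.42258634 0.18788285 0.056     ]
[0.64599891 0.1827907  0.056     ]
s [0.42155521 0.03022081 0.056     ]
s [0.64347784 0.02982124 0.056     ]
cover far corner ray [array([0.663, 0.213, 0.2  ]), array([0.654, 0.207, 0.22 ]), array([0.649, 0.205, 0.23 ])]
cover near corner ray [array([0.428, 0.221, 0.2  ]), array([0.424, 0.215, 0.22 ]), array([0.422, 0.212, 0.23 ])]
side far [array([0.661, 0.202, 0.2  ]), array([0.65 , 0.218, 0.22 ]), array([0.644, 0.225, 0.23 ])]
side near [array([0.425, 0.2  , 0.2  ]), array([0.424, 0.216, 0.22 ]), array([0.423, 0.224, 0.23 ])]
```

Case centre is about (0.534, 0.100) with case +y along world -x. The bay centre is then about (0.565, 0.100), the cover about 1.73 rad, and the short foot at (0.4655, -0.146). I'll move above the foot with the jaws along world x.

```bash
python3 -m inch '[{"z":1,"az":-0.9},{"z":1,"y":-0.5,"x":0.3,"az":-0.9},{"x":0.4,"y":-0.9,"az":-0.9},{"x":0.4,"y":-0.9,"az":-0.9},{"x":0.4,"y":-0.9,"az":-0.9},{"x":0.4,"y":-0.9,"az":-0.9},{"x":0.4,"y":-0.9,"az":-0.9},{"x":0.4,"y":-0.9,"az":-0.9},{"x":0.4,"y":-0.9},{"x":0.4,"y":-0.9},{"x":0.4,"y":-0.9},{"x":0.4,"y":-0.9}]'; python3 -c "
from station import *;s=sense();print(s['tcp_pos'],s['ee_rot'],s['joints'],s['wrist_force'])"
```

```text
[0.15797661 0.60423894 0.22169738] [[ 9.67443124e-01 -2.53088306e-01 -3.33002358e-04]
 [-2.53088505e-01 -9.67441682e-01 -1.67359702e-03]
 [ 1.01407474e-04  1.70338900e-03 -9.99998544e-01]] [ 9.01631437e+01  2.20824222e+01  3.98628223e-01 -2.08125067e-02
 -6.84120427e+01 -1.48158246e+01] [-0.54064388 -0.01925963 -0.1274459 ]$[0]: bad value
```

```bash
python3 -m inch '[{"jaw":0,"x":0,"y":0,"z":1,"ax":0,"ay":0,"az":-0.9},{"jaw":0,"x":0.3,"y":-0.5,"z":1,"ax":0,"ay":0,"az":-0.9},{"jaw":0,"x":0.4,"y":-0.9,"z":0,"ax":0,"ay":0,"az":-0.9},{"jaw":0,"x":0.4,"y":-0.9,"z":0,"ax":0,"ay":0,"az":-0.9},{"jaw":0,"x":0.4,"y":-0.9,"z":0,"ax":0,"ay":0,"az":-0.9},{"jaw":0,"x":0.4,"y":-0.9,"z":0,"ax":0,"ay":0,"az":-0.9},{"jaw":0,"x":0.4,"y":-0.9,"z":0,"ax":0,"ay":0,"az":-0.9},{"jaw":0,"x":0.4,"y":-0.9,"z":0,"ax":0,"ay":0,"az":-0.9}]'; python3 -c "
from station import *;s=sense();print(s['time_s'],s['joints'],s['wrist_force'])"
```

```text
time_s: 1.15
tcp_pos: [0.3201, 0.2422, 0.3372]
ee_rot: [[0.023, -1.0, -0.009], [-1.0, -0.023, -0.001], [0.0, 0.009, -1.0]]
wrist_force: [0.2, 1.2, 0.5]
gripper_width: 0.997
1.15 [ 60.21278457  -4.40454548 -15.19570114  -0.43916325 -79.50078925
 -58.80312993] [0.23139213 1.20570156 0.48567357]
```

```bash
python3 -m inch '[{"jaw":0,"x":0.35,"y":-0.92,"z":0,"ax":0,"ay":0,"az":0},{"jaw":0,"x":0.35,"y":-0.92,"z":0,"ax":0,"ay":0,"az":0},{"jaw":0,"x":0.35,"y":-0.92,"z":0,"ax":0,"ay":0,"az":0},{"jaw":0,"x":0.35,"y":-0.92,"z":-0.5,"ax":0,"ay":0,"az":0},{"jaw":0,"x":0.35,"y":-0.92,"z":-0.5,"ax":0,"ay":0,"az":0},{"jaw":0,"x":0.35,"y":-0.92,"z":-0.5,"ax":0,"ay":0,"az":0},{"jaw":0,"x":0.35,"y":-0.92,"z":-0.5,"ax":0,"ay":0,"az":0},{"jaw":0,"x":0,"y":0,"z":0,"ax":0,"ay":0,"az":0}]'; python3 - <<'E'
from h import *
p=camera_params('wrist');s=sense();save('wrist','w1.png');crop('w1.png',0,0,512,384,1.5,'w1.png')
json.dump({k:np.array(v).tolist() for k,v in p.items()},open('Pw1.json','w'))
print(s['time_s'],s['tcp_pos'],s['joints'])
E
```

```text
time_s: 2.15
tcp_pos: [0.4615, -0.1422, 0.2234]
ee_rot: [[0.018, -1.0, -0.005], [-1.0, -0.018, 0.004], [-0.004, 0.005, -1.0]]
wrist_force: [-0.3, -0.1, -0.1]
gripper_width: 0.997
2.15 [ 0.46145384 -0.14222535  0.22343355] [  2.02179387   8.23893404 -18.39110057  -0.2881781  -63.65014185
  -0.85989931]
```

View pics/w1.png

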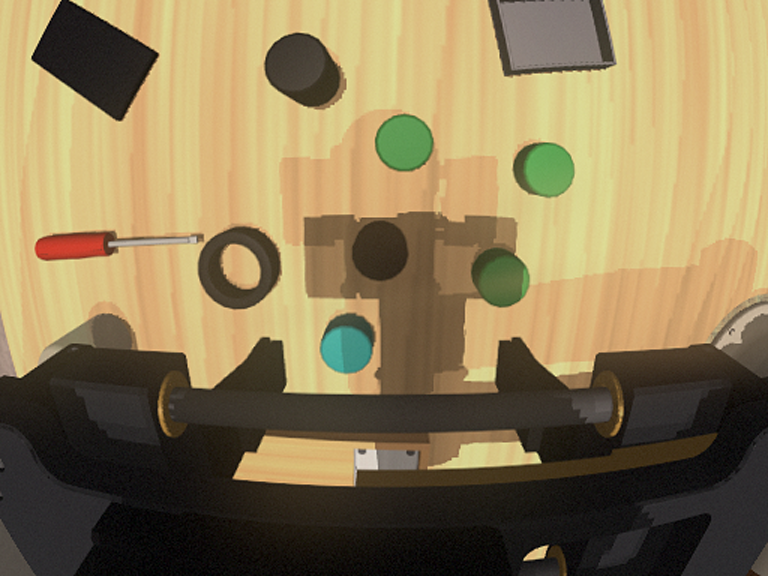

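The wrist view shows the short foot at (380,247) at 1.5x with the tall foot at (300,68). A green foot at (501,278) lies close to the path of the -x finger, so I'll check clearances.

```bash
python3 - <<'E'
from h import *
P=json.load(open('P0.json'));T=P['top'];W=json.load(open('Pw1.json'))
for n,a,b in [('short',(380,249),(245,353)),('greenNear',(503,277),(194,562)),('green2',(404,142),(427,395)),('green3',(547,169),(391,641)),('turq',(348,344),(75,284))]:
    print(n,onz(W,a[0]/1.5,a[1]/1.5,.036,True).round(4),onz(T,255+b[0]/5,140+b[1]/5,.036).round(4))
print('tall',onz(W,297/1.5,64/1.5,.08,True),'collar',onz(W,238/1.5,266/1.5,.03,True))
E
```

```text
short [ 0.469  -0.1505  0.036 ] [ 0.4646 -0.1479  0.036 ]
greenNear [ 0.3664 -0.1293  0.036 ] [ 0.3626 -0.1266  0.036 ]
green2 [ 0.4518 -0.2359  0.036 ] [ 0.4489 -0.2362  0.036 ]
green3 [ 0.3351 -0.221   0.036 ] [ 0.3308 -0.2204  0.036 ]
turq [ 0.4954 -0.0674  0.036 ] [ 0.4942 -0.0641  0.036 ]
tall [ 0.52728958 -0.28955679  0.08      ] collar [ 0.59033662 -0.13372833  0.03      ]
```

```bash
python3 -m inch '[{"jaw":0,"x":0.09,"y":-0.1,"z":-0.8,"ax":0,"ay":0,"az":0},{"jaw":0,"x":0,"y":0,"z":-0.8,"ax":0,"ay":0,"az":0},{"jaw":0,"x":0,"y":0,"z":-0.8,"ax":0,"ay":0,"az":0},{"jaw":0,"x":0,"y":0,"z":-0.3,"ax":0,"ay":0,"az":0},{"jaw":0,"x":0,"y":0,"z":0,"ax":0,"ay":0,"az":0}]'; python3 - <<'E'
from h import *
p=camera_params('wrist');s=sense();save('wrist','w2.png');crop('w2.png',120,100,400,384,2,'w2.png')
json.dump({k:np.array(v).tolist() for k,v in p.items()},open('Pw2.json','w'))
E
```

```text
time_s: 2.82
tcp_pos: [0.4711, -0.1421, 0.0654]
ee_rot: [[0.029, -0.999, 0.013], [-1.0, -0.029, 0.004], [-0.003, -0.013, -1.0]]
wrist_force: [0.4, -0.2, 0.8]
gripper_width: 0.999
```

View pics/w2.png

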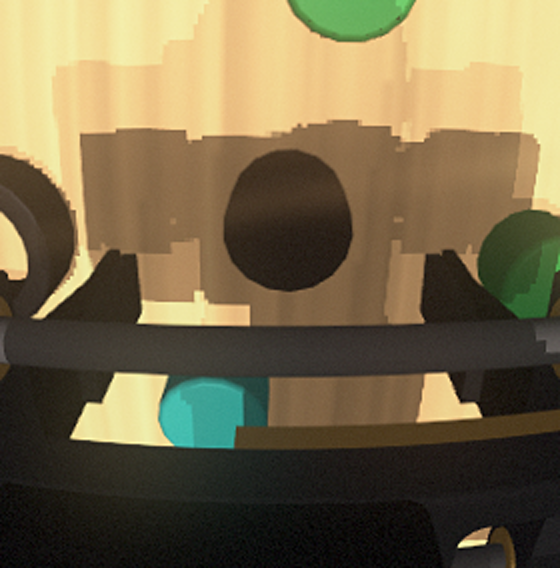

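```bash
python3 - <<'E'
from h import *
W=json.load(open('Pw2.json'))
for q in[(288,220),(288,150),(224,222),(352,222),(288,290)]: print(onz(W,120+q[0]/2,100+q[1]/2,.036,True).round(4))
E
```

```text
[ 0.4694 -0.1519  0.036 ]
[ 0.4702 -0.1766  0.036 ]
[ 0.4915 -0.1504  0.036 ]
[ 0.4473 -0.1519  0.036 ]
[ 0.4685 -0.125   0.036 ]
```

```bash
python3 -m inch '[{"jaw":0,"x":-0.03,"y":-0.14,"z":0,"ax":-0.02,"ay":0.07,"az":-0.17},{"jaw":0,"x":0,"y":0,"z":-0.4,"ax":0,"ay":0,"az":0},{"jaw":0,"x":0,"y":0,"z":-0.3,"ax":0,"ay":0,"az":0},{"jaw":0,"x":0,"y":0,"z":0,"ax":0,"ay":0,"az":0}]'
```

```text
time_s: 3.38
tcp_pos: [0.4751, -0.1508, 0.03]
ee_rot: [[-0.002, -1.0, 0.015], [-1.0, 0.002, -0.001], [0.001, -0.015, -1.0]]
wrist_force: [0.4, -1.1, 0.6]
gripper_width: 0.998
```

```bash
python3 -m inch '[{"jaw":0,"x":-0.1,"y":0.01,"z":0,"ax":0,"ay":0.09,"az":0},{"jaw":0,"x":0,"y":0,"z":-0.2,"ax":0,"ay":0.03,"az":0},{"jaw":0,"x":0,"y":0,"z":-0.2,"ax":0,"ay":0,"az":0},{"jaw":0,"x":0,"y":0,"z":0,"ax":0,"ay":0,"az":0}]'
```

```text
time_s: 3.88
tcp_pos: [0.4707, -0.1504, 0.0073]
ee_rot: [[-0.002, -1.0, -0.002], [-1.0, 0.002, -0.001], [0.001, 0.002, -1.0]]
wrist_force: [-0.7, -0.4, -0.1]
gripper_width: 1.001
```

```bash
python3 -m inch '[{"jaw":255,"x":0,"y":0,"z":0,"ax":0,"ay":0,"az":0},{"jaw":255,"x":0,"y":0,"z":0,"ax":0,"ay":0,"az":0},{"jaw":255,"x":0,"y":0,"z":0,"ax":0,"ay":0,"az":0},{"jaw":255,"x":0,"y":0,"z":0,"ax":0,"ay":0,"az":0},{"jaw":255,"x":0,"y":0,"z":0,"ax":0,"ay":0,"az":0},{"jaw":255,"x":0,"y":0,"z":0,"ax":0,"ay":0,"az":0}]'
```

```text
time_s: 4.62
tcp_pos: [0.4709, -0.1505, 0.0076]
ee_rot: [[-0.002, -1.0, -0.001], [-1.0, 0.002, -0.002], [0.002, 0.001, -1.0]]
wrist_force: [-0.5, 0.1, -0.9]
gripper_width: 0.516
```

```bash
python3 -m inch '[{"jaw":255,"x":0,"y":0,"z":0.6,"ax":0,"ay":0,"az":0},{"jaw":255,"x":0,"y":0,"z":0.9,"ax":0,"ay":0,"az":0},{"jaw":255,"x":0,"y":0,"z":0.9,"ax":0,"ay":0,"az":0},{"jaw":255,"x":0.25,"y":0.7,"z":0.2,"ax":0,"ay":0,"az":0},{"jaw":255,"x":0.25,"y":0.7,"z":0,"ax":0,"ay":0,"az":0},{"jaw":255,"x":0.25,"y":0.7,"z":0,"ax":0,"ay":0,"az":0},{"jaw":255,"x":0.25,"y":0.7,"z":0,"ax":0,"ay":0,"az":0},{"jaw":255,"x":0.25,"y":0.6,"z":0,"ax":0,"ay":0,"az":0},{"jaw":255,"x":0.2,"y":0.5,"z":0,"ax":0,"ay":0,"az":0},{"jaw":255,"x":0,"y":0,"z":0,"ax":0,"ay":0,"az":0}]'
python3 - <<'E'
from h import *
save('top','t3.png');crop('t3.png',125,80,325,240,4,'t3.png')
E
```

```text
time_s: 5.88
tcp_pos: [0.557, 0.091, 0.1682]
ee_rot: [[-0.005, -1.0, -0.002], [-1.0, 0.005, 0.001], [-0.001, 0.002, -1.0]]
wrist_force: [-0.8, -0.3, -0.8]
gripper_width: 0.518
```

View pics/t3.png

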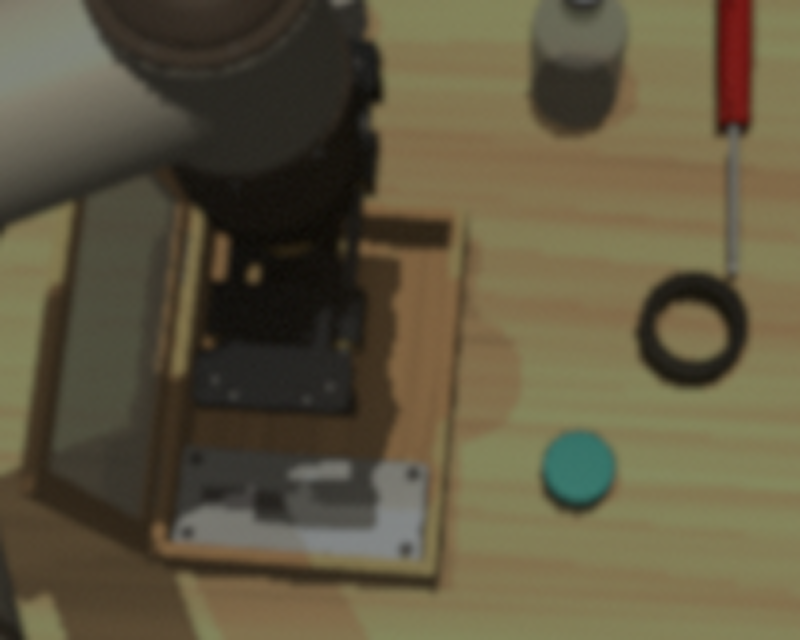

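```bash
python3 - <<'E'
from h import *
save('side','s3.png');crop('s3.png',0,0,512,384,1.5,'s3.png')
print(sense()['joints'])
E
```

```text
[ 25.54697917  18.76221276 -12.76845991  -0.11139161 -58.6445164
 -25.90860874]
```

View pics/s3.png

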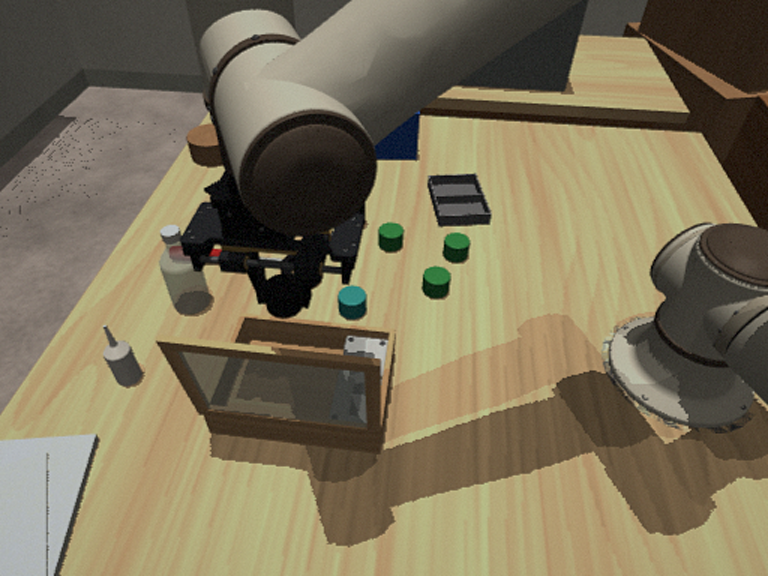

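```bash
python3 - <<'E'
from h import *
P=json.load(open('P0.json'));S=P['side']
a=np.radians(25.55);l=np.array([-np.sin(a),np.cos(a)])
for q in[(312,172),(300,228),(312,108),(245,180),(376,160)]:
    c,d=ray(S,q[0]/1.5,q[1]/1.5)
    # c+k d = tcp + s l in xy
    k,s=np.linalg.solve(np.c_[d[:2],-l],np.array([.557,.091])-c[:2]); print(q,s,(c+k*d).round(3))
E
```

```text
(312, 172) 0.22363073678593542 [0.461 0.293 0.484]
(300, 228) 0.16642228812232973 [0.485 0.241 0.402]
(312, 108) 0.23548328229842105 [0.455 0.303 0.528]
(245, 180) -0.2682677775877542 [ 0.673 -0.151  0.174]
(376, 160) 0.33123984432100306 [0.414 0.39  0.553]
```

Wrist housing bottom will stay about 50 mm above the cover's top edge (z≈0.225) at the lowest placing height, so it's clear to descend.

```bash
python3 -m inch '[{"jaw":255,"x":0.1,"y":0.12,"z":0,"ax":0,"ay":0,"az":0},{"jaw":255,"x":0,"y":0,"z":-0.5,"ax":0,"ay":0,"az":0},{"jaw":255,"x":0,"y":0,"z":-0.5,"ax":0,"ay":0,"az":0},{"jaw":255,"x":0,"y":0,"z":-0.4,"ax":0,"ay":0,"az":0},{"jaw":255,"x":0,"y":0,"z":-0.2,"ax":0,"ay":0,"az":0},{"jaw":255,"x":0,"y":0,"z":0,"ax":0,"ay":0,"az":0}]'
python3 - <<'E'
from h import *
save('side','s4.png');crop('s4.png',80,80,330,330,2.4,'s4.png')
E
```

```text
time_s: 6.72
tcp_pos: [0.5635, 0.0934, 0.0715]
ee_rot: [[-0.013, -1.0, 0.001], [-1.0, 0.013, 0.001], [-0.001, -0.001, -1.0]]
wrist_force: [0.1, 0.3, -0.1]
gripper_width: 0.513
```

View pics/s4.png

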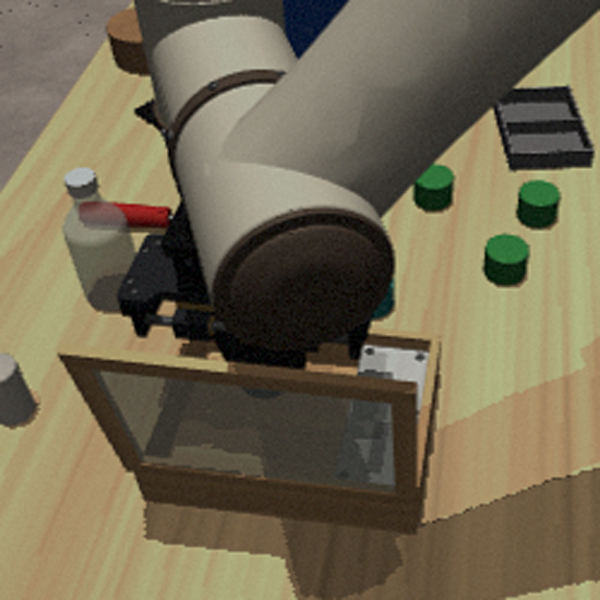

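```bash
python3 -m inch '[{"jaw":255,"x":0,"y":0,"z":-0.3,"ax":0,"ay":0,"az":0.08},{"jaw":255,"x":0,"y":0,"z":-0.3,"ax":0,"ay":0,"az":0},{"jaw":255,"x":0,"y":0,"z":-0.15,"ax":0,"ay":0,"az":0},{"jaw":255,"x":0,"y":0,"z":0,"ax":0,"ay":0,"az":0}]'
```

```text
time_s: 7.28
tcp_pos: [0.568, 0.0948, 0.0313]
ee_rot: [[0.002, -1.0, 0.012], [-1.0, -0.002, 0.005], [-0.005, -0.012, -1.0]]
wrist_force: [0.9, 0.5, -0.7]
gripper_width: 0.519
```

```bash
python3 -m inch '[{"jaw":255,"x":-0.05,"y":0,"z":-0.1,"ax":-0.03,"ay":0.07,"az":0},{"jaw":255,"x":0,"y":0,"z":-0.1,"ax":0,"ay":0.02,"az":0},{"jaw":255,"x":0,"y":0,"z":0,"ax":0,"ay":0,"az":0}]'
```

```text
time_s: 7.65
tcp_pos: [0.566, 0.0953, 0.0204]
ee_rot: [[0.003, -1.0, -0.001], [-1.0, -0.003, 0.001], [-0.001, 0.001, -1.0]]
wrist_force: [0.3, -0.1, -0.9]
gripper_width: 0.518
```

Another ~6 mm down in small steps, watching the force.

```bash
python3 -m inch '[{"jaw":255,"x":0,"y":0,"z":-0.07,"ax":0,"ay":0,"az":0},{"jaw":255,"x":0,"y":0,"z":0,"ax":0,"ay":0,"az":0}]';python3 -m inch '[{"jaw":255,"x":0,"y":0,"z":-0.04,"ax":0,"ay":0,"az":0},{"jaw":255,"x":0,"y":0,"z":0,"ax":0,"ay":0,"az":0}]'
```

```text
time_s: 7.9
tcp_pos: [0.5661, 0.0953, 0.016]
ee_rot: [[0.003, -1.0, -0.001], [-1.0, -0.003, 0.001], [-0.001, 0.001, -1.0]]
wrist_force: [0.6, -0.1, -0.3]
gripper_width: 0.522
time_s: 8.15
tcp_pos: [0.5664, 0.0955, 0.0137]
ee_rot: [[0.003, -1.0, -0.001], [-1.0, -0.003, 0.001], [-0.001, 0.001, -1.0]]
wrist_force: [-0.5, -0.9, -1.5]
gripper_width: 0.516
```

```bash
python3 -m inch '[{"jaw":255,"x":0,"y":0,"z":-0.025,"ax":0,"ay":0,"az":0},{"jaw":255,"x":0,"y":0,"z":0,"ax":0,"ay":0,"az":0}]'
```

```text
time_s: 8.4
tcp_pos: [0.5666, 0.0956, 0.0138]
ee_rot: [[0.003, -1.0, -0.0], [-1.0, -0.003, 0.001], [-0.001, 0.0, -1.0]]
wrist_force: [-0.7, 0.1, -1.0]
gripper_width: 0.516
```

```bash
python3 -m inch '[{"jaw":90,"x":0,"y":0,"z":0,"ax":0,"ay":0,"az":0},{"jaw":60,"x":0,"y":0,"z":0,"ax":0,"ay":0,"az":0},{"jaw":30,"x":0,"y":0,"z":0,"ax":0,"ay":0,"az":0},{"jaw":30,"x":0,"y":0,"z":0,"ax":0,"ay":0,"az":0},{"jaw":30,"x":0,"y":0,"z":0,"ax":0,"ay":0,"az":0},{"jaw":30,"x":0,"y":0,"z":0.3,"ax":0,"ay":0,"az":0},{"jaw":30,"x":0,"y":0,"z":0.6,"ax":0,"ay":0,"az":0},{"jaw":30,"x":0,"y":0,"z":0.9,"ax":0,"ay":0,"az":0},{"jaw":30,"x":0,"y":0,"z":0.9,"ax":0,"ay":0,"az":0},{"jaw":30,"x":0,"y":0,"z":0.9,"ax":0,"ay":0,"az":0}]'
python3 - <<'E'
from h import *
p=camera_params('wrist');save('wrist','w5.png');crop('w5.png',0,0,512,384,1.5,'w5.png')
json.dump({k:np.array(v).tolist() for k,v in p.items()},open('Pw5.json','w'))
print(sense()['tcp_pos'])
E
```

```text
time_s: 9.65
tcp_pos: [0.5621, 0.0937, 0.2299]
ee_rot: [[0.003, -1.0, -0.013], [-1.0, -0.003, -0.004], [0.004, 0.013, -1.0]]
wrist_force: [1.6, 0.7, -0.2]
gripper_width: 0.879
[0.56646416 0.09422569 0.23901648]
```

View pics/w5.png

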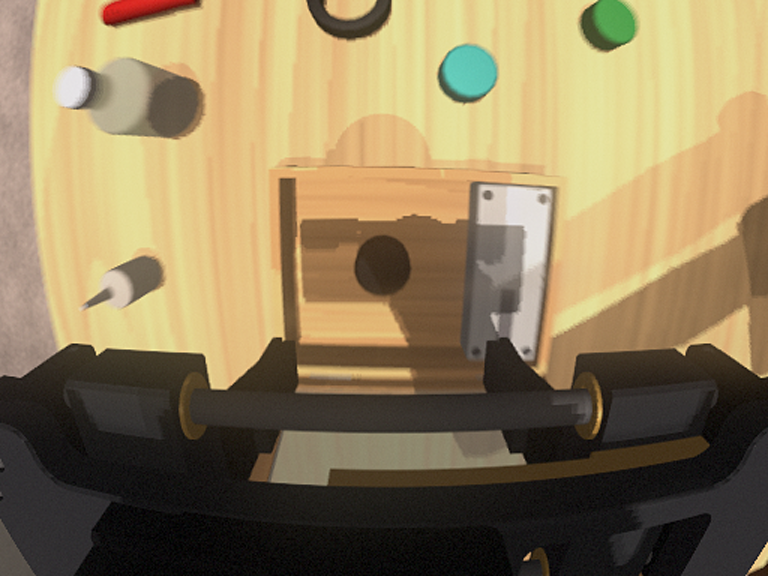

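The foot stands upright at (382,264), centred in the bay. Before going left of the cover, I'll check the boxes on the left (top view) for clearance.

```bash
python3 - <<'E'
from h import *
P=json.load(open('P0.json'));T=P['top'];W=P['wrist']; W5=json.load(open('Pw5.json'))
print('foot',onz(W5,382/1.5,262/1.5,.042,True).round(4))
for q in[(95,180),(50,290),(40,137),(0,240),(45,335),(62,455),(125,150),(258,125)]:
    print(q,[onz(T,q[0]/1.5,q[1]/1.5,z).round(3) for z in(0,.1,.2)])
print('wrist')
for q in[(260,298),(90,48),(620,155),(570,108),(510,160),(325,270)]:
    print(q,[onz(W,q[0]/1.5,q[1]/1.5,z,True).round(3) for z in(0,.1,.2)])
E
```

```text
foot [0.5664 0.0945 0.042 ]
(95, 180) [array([0.679, 0.488, 0.   ]), array([0.64 , 0.439, 0.1  ]), array([0.601, 0.39 , 0.2  ])]
(50, 290) [array([0.478, 0.533, 0.   ]), array([0.458, 0.48 , 0.1  ]), array([0.438, 0.426, 0.2  ])]
(40, 137) [array([0.755, 0.598, 0.   ]), array([0.709, 0.539, 0.1  ]), array([0.663, 0.479, 0.2  ])]
(0, 240) [array([0.56 , 0.634, 0.   ]), array([0.533, 0.571, 0.1  ]), array([0.505, 0.508, 0.2  ])]
(45, 335) [array([0.401, 0.528, 0.   ]), array([0.389, 0.475, 0.1  ]), array([0.376, 0.422, 0.2  ])]
(62, 455) [array([0.212, 0.468, 0.   ]), array([0.217, 0.421, 0.1  ]), array([0.222, 0.374, 0.2  ])]
(125, 150) [array([0.738, 0.443, 0.   ]), array([0.694, 0.398, 0.1  ]), array([0.649, 0.354, 0.2  ])]
(258, 125) [array([0.8  , 0.212, 0.   ]), array([0.749, 0.189, 0.1  ]), array([0.699, 0.166, 0.2  ])]
wrist
(260, 298) [array([0.147, 0.731, 0.   ]), array([0.17 , 0.693, 0.1  ]), array([0.193, 0.655, 0.2  ])]
(90, 48) [array([0.444, 0.839, 0.   ]), array([0.39 , 0.773, 0.1  ]), array([0.335, 0.707, 0.2  ])]
(620, 155) [array([0.197, 0.372, 0.   ]), array([0.207, 0.427, 0.1  ]), array([0.216, 0.482, 0.2  ])]
(570, 108) [array([0.247, 0.414, 0.   ]), array([0.244, 0.458, 0.1  ]), array([0.241, 0.502, 0.2  ])]
(510, 160) [array([0.212, 0.481, 0.   ]), array([0.218, 0.508, 0.1  ]), array([0.224, 0.535, 0.2  ])]
(325, 270) [array([0.157, 0.664, 0.   ]), array([0.177, 0.643, 0.1  ]), array([0.197, 0.623, 0.2  ])]
```

```bash
python3 - <<'E'
from h import *
crop('top0.png',0,0,170,384,2,'t_left.png')
E
```

```text
(no output)
```

View pics/t_left.png

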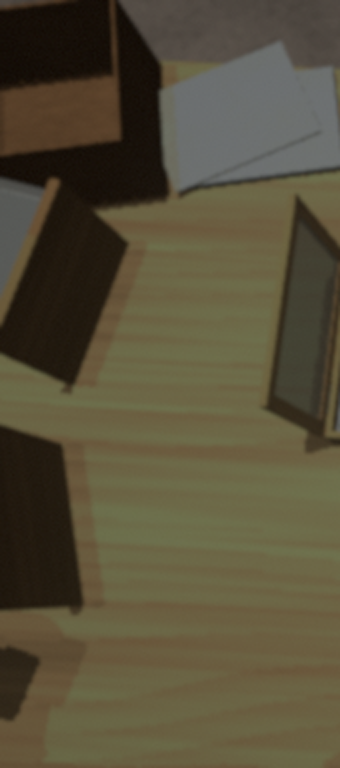

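Boxes on the left are about 0.19 m high with faces at y≥0.44, and the wrist housing stays above z 0.42, so it's clear. I'll rise, cross over the cover, and close the jaws.

```bash
python3 -m inch '[{"jaw":255,"x":0,"y":0,"z":0.7,"ax":0,"ay":0,"az":0},{"jaw":255,"x":0,"y":0,"z":0.7,"ax":0,"ay":0,"az":0},{"jaw":255,"x":-0.1,"y":0.8,"z":0,"ax":0,"ay":0,"az":0},{"jaw":255,"x":-0.1,"y":0.8,"z":0,"ax":0,"ay":0,"az":0},{"jaw":255,"x":-0.1,"y":0.8,"z":0,"ax":0,"ay":0,"az":0},{"jaw":255,"x":-0.1,"y":0.8,"z":0,"ax":0,"ay":0,"az":0},{"jaw":255,"x":-0.1,"y":0.3,"z":0,"ax":0,"ay":0,"az":0},{"jaw":255,"x":0,"y":0,"z":0,"ax":0,"ay":0,"az":0}]'
```

```text
time_s: 10.7
tcp_pos: [0.5345, 0.3093, 0.3273]
ee_rot: [[0.001, -1.0, 0.008], [-1.0, -0.001, 0.002], [-0.002, -0.008, -1.0]]
wrist_force: [-0.2, -0.6, -0.1]
gripper_width: 0.064
```

```bash
python3 -m inch '[{"jaw":255,"x":0,"y":0,"z":-0.8,"ax":0,"ay":0,"az":0},{"jaw":255,"x":0,"y":0,"z":-0.8,"ax":0,"ay":0,"az":0},{"jaw":255,"x":0,"y":-0.2,"z":-0.4,"ax":0,"ay":0,"az":0},{"jaw":255,"x":0,"y":-0.3,"z":0,"ax":0,"ay":0.04,"az":0},{"jaw":255,"x":0,"y":0,"z":0,"ax":0,"ay":0,"az":0}]'
python3 - <<'E'
from h import *
save('side','s6.png');crop('s6.png',60,0,400,340,1.7,'s6.png')
save('top','t6.png');crop('t6.png',60,40,300,240,3,'t6.png')
E
```

```text
time_s: 11.32
tcp_pos: [0.5361, 0.272, 0.2073]
ee_rot: [[-0.004, -1.0, 0.005], [-1.0, 0.004, 0.004], [-0.004, -0.005, -1.0]]
wrist_force: [0.9, 0.7, 0.9]
gripper_width: 0.006
```

View pics/s6.png

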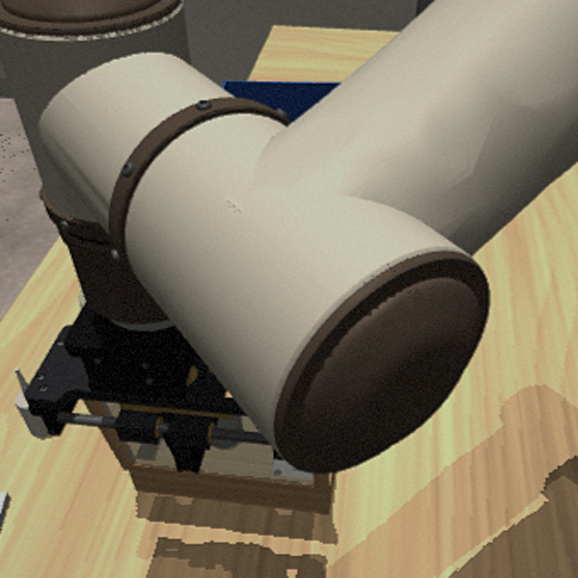

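View pics/t6.png

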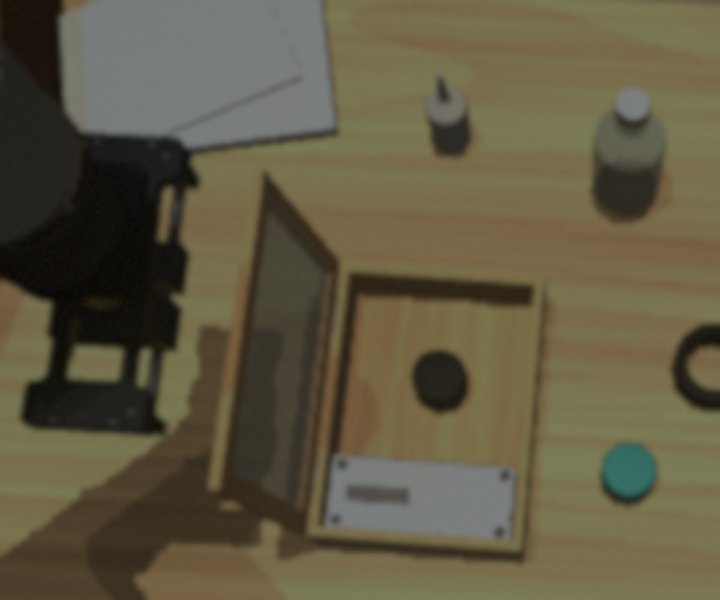

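```bash
python3 -m inch '[{"jaw":255,"x":0,"y":-0.4,"z":-0.08,"ax":0,"ay":0,"az":0},{"jaw":255,"x":0,"y":-0.4,"z":-0.08,"ax":0,"ay":0,"az":0},{"jaw":255,"x":0,"y":-0.35,"z":-0.04,"ax":0,"ay":0,"az":0},{"jaw":255,"x":0,"y":-0.4,"z":-0.04,"ax":0,"ay":0,"az":0},{"jaw":255,"x":0,"y":-0.4,"z":-0.04,"ax":0,"ay":0,"az":0},{"jaw":255,"x":0,"y":0,"z":0,"ax":0,"ay":0,"az":0}]'
python3 - <<'E'
from h import *
save('top','t7.png');crop('t7.png',60,40,300,240,3,'t7.png')
save('side','s7.png');crop('s7.png',60,0,400,340,1.7,'s7.png')
E
```

```text
time_s: 12.18
tcp_pos: [0.5369, 0.1505, 0.1929]
ee_rot: [[-0.004, -1.0, 0.012], [-1.0, 0.004, 0.011], [-0.011, -0.011, -1.0]]
wrist_force: [0.5, 0.5, 0.6]
gripper_width: 0.006
```

View pics/t7.png

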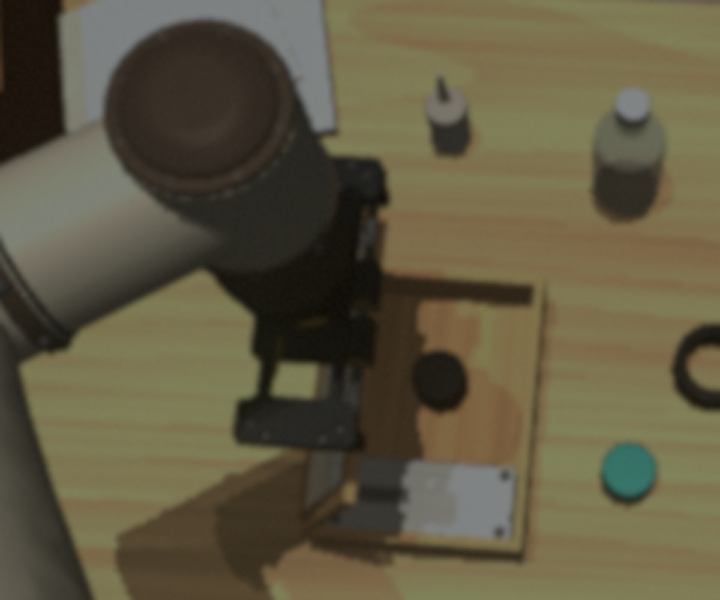

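View pics/s7.png

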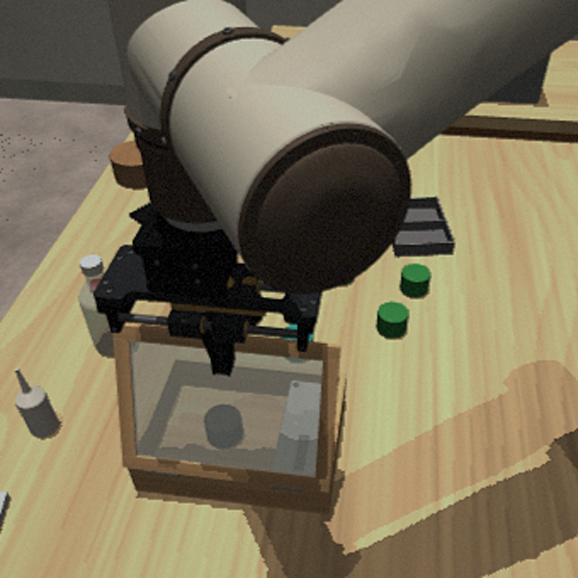

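```bash
python3 -m inch '[{"jaw":255,"x":0,"y":-0.35,"z":-0.15,"ax":-0.06,"ay":0.07,"az":0},{"jaw":255,"x":0,"y":-0.35,"z":-0.25,"ax":0,"ay":0,"az":0},{"jaw":255,"x":0,"y":-0.3,"z":-0.3,"ax":0,"ay":0,"az":0},{"jaw":255,"x":0,"y":-0.27,"z":-0.35,"ax":0,"ay":0,"az":0},{"jaw":255,"x":0,"y":0,"z":0,"ax":0,"ay":0,"az":0}]'
python3 - <<'E'
from h import *
save('side','s8.png');crop('s8.png',60,0,400,340,1.7,'s8.png')
E
```

```text
time_s: 12.9
tcp_pos: [0.5372, 0.0738, 0.1279]
ee_rot: [[0.001, -1.0, -0.001], [-1.0, -0.001, 0.0], [-0.0, 0.001, -1.0]]
wrist_force: [-0.0, -0.4, -0.0]
gripper_width: 0.005
```

View pics/s8.png

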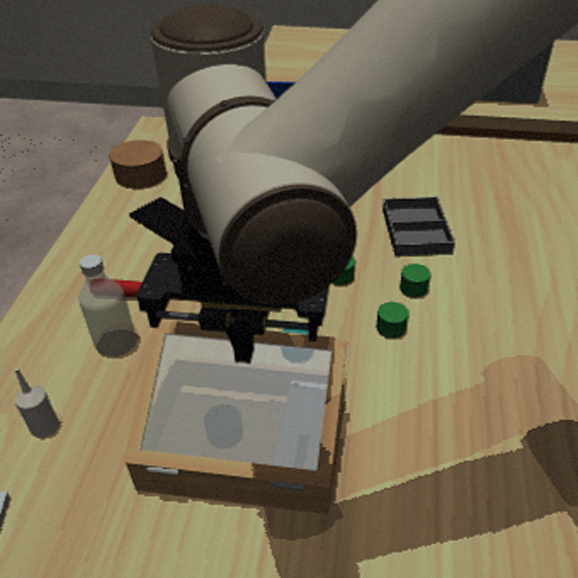

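```bash
python3 -m inch '[{"jaw":255,"x":0,"y":-0.16,"z":-0.35,"ax":0,"ay":0,"az":0},{"jaw":255,"x":0,"y":-0.12,"z":-0.35,"ax":0,"ay":0,"az":0},{"jaw":255,"x":0,"y":-0.05,"z":-0.3,"ax":0,"ay":0,"az":0},{"jaw":255,"x":0,"y":0,"z":-0.1,"ax":0,"ay":0,"az":0},{"jaw":255,"x":0,"y":0,"z":0,"ax":0,"ay":0,"az":0}]'
```

```text
time_s: 13.58
tcp_pos: [0.5434, 0.058, 0.0672]
ee_rot: [[0.009, -1.0, 0.012], [-1.0, -0.009, 0.003], [-0.003, -0.012, -1.0]]
wrist_force: [-1.0, 0.2, -0.4]
gripper_width: 0.003
```

```bash
python3 -m inch '[{"jaw":255,"x":0,"y":0,"z":-0.06,"ax":0,"ay":0,"az":0},{"jaw":255,"x":0,"y":0,"z":0,"ax":0,"ay":0,"az":0}]'; python3 -m inch '[{"jaw":255,"x":0,"y":0,"z":-0.06,"ax":0,"ay":0,"az":0},{"jaw":255,"x":0,"y":0,"z":-0.06,"ax":0,"ay":0,"az":0}]'
```

```text
time_s: 13.82
tcp_pos: [0.5445, 0.0589, 0.0649]
ee_rot: [[0.01, -1.0, 0.015], [-1.0, -0.01, 0.004], [-0.004, -0.015, -1.0]]
wrist_force: [-0.9, 0.7, -1.0]
gripper_width: 0.008
time_s: 14.08
tcp_pos: [0.5453, 0.0591, 0.0625]
ee_rot: [[0.012, -1.0, 0.017], [-1.0, -0.012, 0.002], [-0.002, -0.017, -1.0]]
wrist_force: [-12.5, 2.7, 32.6]
gripper_width: 0.005
```

Contact at z 0.0625 with 33 N up, so the cover is down on the rim. I'll lift off and check.

```bash
python3 -m inch '[{"jaw":255,"x":0,"y":0,"z":0.3,"ax":0,"ay":0,"az":0},{"jaw":255,"x":0,"y":0,"z":0.9,"ax":0,"ay":0,"az":0},{"jaw":255,"x":0,"y":0,"z":0.9,"ax":0,"ay":0,"az":0},{"jaw":255,"x":-0.2,"y":0.8,"z":0.9,"ax":0,"ay":0,"az":0},{"jaw":255,"x":-0.4,"y":0.8,"z":0.5,"ax":0,"ay":0,"az":0},{"jaw":255,"x":-0.8,"y":0.6,"z":0,"ax":0,"ay":0,"az":0},{"jaw":255,"x":-0.8,"y":0.6,"z":0,"ax":0,"ay":0,"az":0},{"jaw":255,"x":-0.8,"y":0.6,"z":0,"ax":0,"ay":0,"az":0},{"jaw":255,"x":0,"y":0,"z":0,"ax":0,"ay":0,"az":0}]'
python3 - <<'E'
from h import *
save('top','t9.png');crop('t9.png',80,80,380,280,2.6,'t9.png')
save('side','s9.png');crop('s9.png',60,100,360,340,2.5,'s9.png')
E
```

```text
time_s: 15.2
tcp_pos: [0.3609, 0.2611, 0.2722]
ee_rot: [[0.011, -1.0, 0.021], [-1.0, -0.011, 0.01], [-0.01, -0.021, -1.0]]
wrist_force: [0.9, -1.0, 0.6]
gripper_width: 0.005
```

View pics/t9.png

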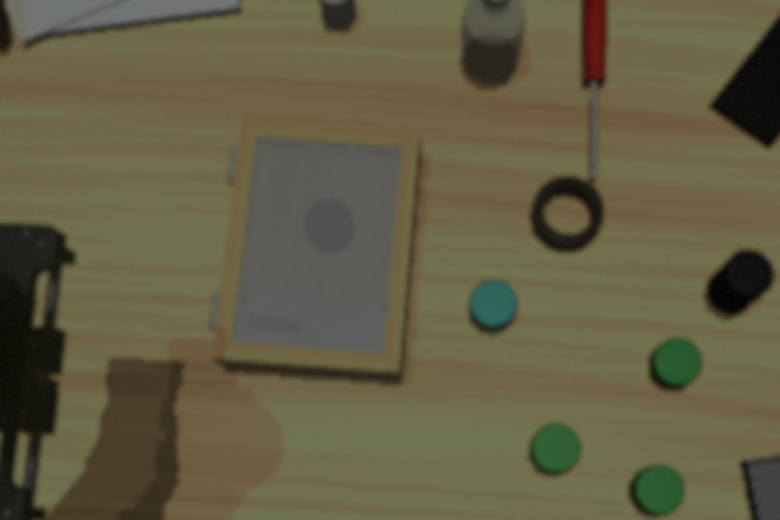

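View pics/s9.png

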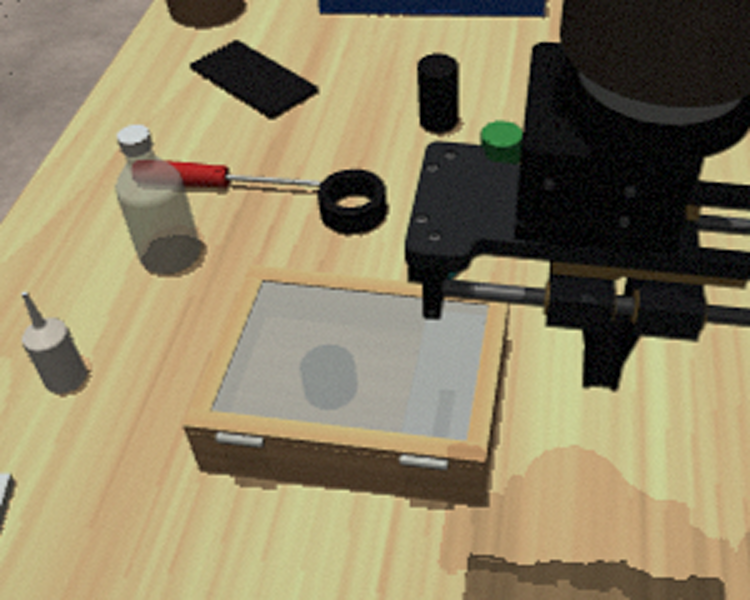

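```bash
python3 - <<'E'
from h import *
P=json.load(open('P0.json'));S=P['side']
# far free corner & hinge far corner of shut cover; seen at side crop ~(250,273),(185,428)
for n,yz in [('a=0',(.0145,.064)),('a=.06',(.0145,.074)),('a=.12',(.016,.084))]:
    u=proj(S,(.6465,*yz)); print(n,[round((u[0]-60)*2.5),round((u[1]-100)*2.5)])
s=sense();print(s['time_s'],s['joint_velocities'],s['wrist_force'])
E
python3 -c "
from h import *
crop('s9.png',120,200,280,250,5,'s9c.png')"
```

```text
a=0 [255, 263]
a=.06 [253, 255]
a=.12 [251, 248]
15.3 [-2.66529695  1.03874913  0.44696426  0.1081173  -0.01439691  0.1111161 ] [ 0.23669323 -0.14368861 -0.21084529]
```

View pics/s9c.png

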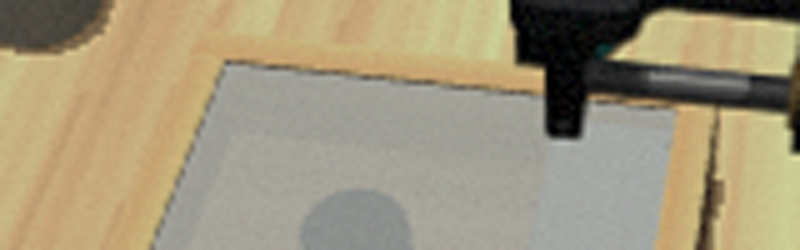

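The free-edge corner appears at (250,269), against (255,263) predicted for fully shut and higher for any opening angle, so it's shut. I'll settle and hand in.

```bash
python3 -m inch '[{"jaw":255,"x":0,"y":0,"z":0,"ax":0,"ay":0,"az":0},{"jaw":255,"x":0,"y":0,"z":0,"ax":0,"ay":0,"az":0},{"jaw":255,"x":0,"y":0,"z":0,"ax":0,"ay":0,"az":0},{"jaw":255,"x":0,"y":0,"z":0,"ax":0,"ay":0,"az":0}]'; python3 -c "
from station import *
print(finish_job())"
```

```text
time_s: 15.8
tcp_pos: [0.3657, 0.2572, 0.2713]
ee_rot: [[-0.001, -1.0, 0.02], [-1.0, 0.001, 0.007], [-0.007, -0.02, -1.0]]
wrist_force: [0.5, -0.5, 0.3]
gripper_width: 0.005
the job is handed in; nothing more can be done
None
```

The short foot is standing upright in the free bay, the cover is shut, and I handed the job in at 15.8 s. `finish_job()` gives no verdict, so success rests on my own checks below.

- **Short foot:** I set it down slowly and let go at about 1 mm or less above the floor. No clear contact force showed at touchdown, because the readings were only about 1 N of noise. After release it stood upright at about (0.566, 0.0945), near the centre of the bay, and the last pictures show it still upright under the shut cover.
- **Cover:** I pushed it over with the closed fingertips and pressed down once at the end. They stopped at z = 0.0625 m with about 33 N of resistance. That matches the expected top of the shut cover (0.064 m). That push was harder than I meant, but it was the fingertips and stayed below the 40 N limit. In the side picture the free-edge corner is about 6 pixels below where I predicted for fully shut (at 2.5x). That is within the calibration error, and it points to shut rather than open.
- **Tall foot:** its position in the last top picture matches the first to within about 1 pixel.
- **Robot:** the arm ended clear of everything, with wrist force near zero.

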